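# Centre the test weight on the laundry scale

### The job

Get the wash-and-fold scale ready for its check: without lifting the flat round test weight, tap it gently along the pan from its two opposite sides until it sits wholly inside the engraved ring with the same gap left and right, and the floating pan itself stands midway between its two end stops. Touch only the weight for this, never the pan, and never strike the weight hard (a push of 9 N is too much). Then press the scale's round key fully down and let go, leaving weight and pan as they are and the things standing about undisturbed.

Things in the scene. Friction and masses are not known exactly. Their poses are not given: they have to be found in the camera images.
- scale: Fixed white bench scale, housing 230 (x) x 300 (y) x 50 mm high, spanning x -125 to +105 mm; display and key on the deck on the robot's side, two low round fittings on the far deck. Origin on the table under the middle of the pan's travel. The pan and weight slide along its y axis. A grey end-stop strip at each end: inner face at y = +-125 mm, top at z = 58 mm.
- pan (a joint): Floating pan's position along the scale's +y, in m: 0 midway, +0.010 or -0.010 against a stop. Dry friction of about 1.2 N holds it where it is left; free otherwise. Pushing the weight carries the pan along first, until it meets a stop; only then does the weight slide on the pan (about 3 to 7 N), unless jerked. The pan: steel channel 119 (x) x 230 (y) mm, open at both ends.
- pan_mark (a point): Centre of the engraved ring on the pan's floor, 58 mm above the table; moves with the pan; axes as the scale's. The ring line is 3 mm wide, inner radius 58 mm (3 mm more than the weight's), seen as two arcs beside the weight. The pan's lips, along its two long sides, rise 10 mm above the floor, 114 mm apart inside.
- weight: Flat dark iron disc, diameter 110 mm, 16 mm thick with a 2 mm raised middle, about 0.8 kg, lying loose on the pan between its lips. Origin at the centre of its underside, z up.
- key (a joint): Travel of the round push key, in m: 0 up, 0.006 fully down; spring, about 4 N when fully down.
- key_top (a point): Centre of the top face of the key (diameter 28 mm), on the scale's deck on the robot's side; pressed straight down.
- cup: Bystander: open white plastic cup, 72 mm across, 70 mm high, standing beside the scale. Origin at its underside.
- sheets: Bystander: cardboard box 70 x 110 x 50 mm beside the scale. Origin at the centre of its underside.
- driver: Bystander: screwdriver lying on the table beyond the scale.
Not all that is in view belongs to the job. Leave any blue or purple look-alike of the weight alone.

How it is judged (in metres and radians):
On the way, in this order (a step that is already met when the one before it is completed fails the run):
1. the weight is centred in the ring within 3 mm and the pan stands within 3 mm of midway, with nothing touching the weight (y of weight in the frame of pan_mark between -0.003 and 0.003 m and value of joint pan between -0.003 and 0.003 m and contact force between each of the arm, the fingers and weight below 0.05 N), for 0.2 s.
2. the key is pressed fully down (value of joint key above 0.005 m), for 0.05 s.
At the end, for the whole second after the job is handed in: The weight lies flat on the pan at rest, its centre within 3 mm of the ring's centre along the pan; the pan stands within 3 mm of midway between its stops; the key is up again (less than 1 mm down) (y of weight in the frame of pan_mark between -0.003 and 0.003 m and z of weight in the frame of pan_mark below 0.002 m and value of joint pan between -0.003 and 0.003 m and value of joint key below 0.001 m and linear speed of weight below 0.005 m/s); the robot touches nothing.
It fails at once if the weight is lifted or tipped out of the pan (z of weight in the frame of pan_mark above 0.006 m or angle between weight's own z axis and vertical above 0.12 rad).
It fails at once if the weight is pushed or struck with more than 9 N (contact force between any of the fingers, the arm and weight above 9 N).
It fails at once if the robot touches the pan (over 1 N) (contact force between any of the fingers, the arm and pan above 1 N).
It fails at once if a bystander is moved by more than 20 mm (distance of any of cup, sheets, driver from where it was at the start of the episode above 0.02 m).
It also fails if it takes over 61 s, if anything falls off the work surface, if the arm or the gripper's body presses on something with over 40 N, if the wrist force passes 120 N, or if a joint passes its speed limit or range.

### The arm

A 7-joint arm with a two-finger parallel gripper is mounted at the origin on the work surface. World frame = base frame: x ahead of the robot, y to its left, z up, the work surface at z = 0. Lengths are in mm, angles in rad, forces in N, time in s.
With the tool pointing down it reaches from about 400 to 875 mm from the base axis. Payload 6.5 kg.
Tool frame: the origin (TCP) lies on the mounting face of the last link; the fingertips stand 166 mm ahead of it and the grasp point (between the pads) lies 147 mm ahead of it; z points along the fingers, y is the line along which they close (so a half turn about z gives the same grasp; the last joint's range is limited). The gripper opens to 88 mm and grips with 3 to 60 N. Pads are 18 mm wide; open, the fingers measure 123 mm over their backs; the gripper's body (75 mm by 187 mm) begins 45 mm behind the grasp point.
Start: joints at [-1.229, 0.536, -0.004, 1.538, 0.003, 1.067, -0.071], TCP at [257.774, 596.693, 404.716] pointing down, gripper open.
Joint ranges: [-2.7, 2.7], [-0.37, 2.16], [-1.27, 1.26], [0.24, 2.4], [-1.31, 4.45], [0.19, 1.91], [-2.76, 2.76]. Speed limits (rad/s): [2.39, 2.39, 3.14, 3.14, 3.14, 3.14, 3.14].

### API

Orientations are given as a unit quaternion [w, x, y, z].
In Python, from workcell import manip, viewer, recognise, place_of gives the robot as it stands.
- The arm moves only by the tool arm_command, never from a script. Its argument "commands" is a list that holds one entry, the list of rows, each a list of 5 numbers: the closure in counts, from 0 (fully open) to 255 (shut), then the shift along the tool's x, y, z in cm, then the turn about the tool's z in rad. In form: [[[claw, x, y, z, turn], ...]]. A call has 1 to 10 rows; each row shifts and turns the commanded pose from where the row before left it, along the tool's axes as they then stand; what a row does not reach is not made up. A row lasts 1/12 s, in which the tool goes at most 41.7 mm and 7.16 degrees, less where a joint would pass 70% of its speed; a pose out of reach is approached as far as the arm can. A call is refused whole if a number of a shift passes 4.17 or a number of a turn 0.125, either way. A call with a gripper value outside its range is refused whole. The fingers move at their own pace and stop on an object; "squeeze" is the grip in N (left out, the last holds). Time passes only in rows, so rows that do not move let the fingers close. It gives the time, the measured TCP pose, the force, the opening and the grip force at its end, in the units of the state.
- manip.read_state(): the state, without advancing time (a new reading comes with each control period).
- viewer.camera(name): name is "side" or "top"; returns a dict with "frame" (400x640x3 uint8, red, green, blue), "intrinsics" (3x3 intrinsics, pixels), "rvec" (rotation vector, rad) and "tvec" (3), from world to camera coordinates, as OpenCV has them. Camera axes: x right, y down, z forward; pixel columns grow to the right and rows downward; lengths in mm; the calibration is good to about 2 mm. A picture is of the moment at which its call begins. There is no depth.
- manip.job_done(): hands the job in; it is judged then, once.
Trained networks look in the newest picture that a camera, given by its name, has taken for a name from the list of things; names that differ only in an ending like _2 or _b are one class to them, and where a whole thing is asked for, a point or a joint stands for the part that bears it (a point fixed in the world has none). Each returns a list of dicts, best first, with "confidence" (0 to 1); they miss things now and then, are a little off and sometimes report something else, mostly with a low value. They report only what shows in the picture. A call takes as long as a camera call. They do not tell look-alikes from the thing itself.
- recognise(camera, label): "centre" ([x, y, z] in mm, in world coordinates, good to about 4 mm: the middle of the surface that is visible of it).
- place_of(camera, label): "centre" ([x, y, z] in mm, in world coordinates, good to about 4 mm: a listed point, or the origin of a listed thing).
The state is a dict: "time_s": time; "q": joint angles; "qd": joint speeds; "joint_efforts": joint torques, N m; "tcp_pos": TCP position; "tool_rot": TCP orientation; "wrist_force": force on the tool from outside, world axes, zero at the start; "ft_torque": the same for the moment, N m; "opening": opening from 0.0 (shut) to 1.0 (fully open); "grip_force": force on a finger pad.
Only numpy, scipy, OpenCV 4.12 (cv2) and the standard library are available. Lean on these libraries where they do the work, as an engineer would, in place of code of your own. Each camera call takes 0.05 s, during which the arm holds its last target. There are 200 camera calls.

## Working session

There is one attempt and no reset: what is moved stays moved. The work goes in short steps, Python scripts to look and compute and a tool call to move; the robot and the scene stay as the last step left them, time stands still between calls to the robot, and variables do not carry over. Pictures are saved under pics/ and viewed, at most 10 in all, crops included, and the job is handed in when it is done.

Besides the shell and the picture viewer there is one more tool, called after ">>>" as name([rows], argument=value, ...), one row to a line, values as JSON. arm_command: Moves the arm, as the interface text tells. Its arguments: {"type":"object","properties":{"commands":{"type":"array"},"squeeze":{"type":"number"}},"required":["commands"]}

```bash
mkdir -p pics; ls; python3 - <<'E'
from workcell import manip, viewer, recognise, place_of
import cv2
s=manip.read_state(); print({k:s[k] for k in('time_s','tcp_pos','tool_rot','opening','wrist_force')})
for c in('top','side'):
    d=viewer.camera(c); cv2.imwrite(f'pics/{c}0.png',cv2.cvtColor(d['frame'],cv2.COLOR_RGB2BGR))
    print(c,d['intrinsics'],d['rvec'],d['tvec'])
    for l in('scale','pan','pan_mark','weight','key_top','cup','sheets','driver'):
        print(l,[(x['centre'],x['confidence']) for x in place_of(c,l)] if l not in('pan',) else [(x['centre'],x['confidence']) for x in recognise(c,l)])
E
```

```text
pics
{'time_s': 0.0, 'tcp_pos': array([257.67433803, 596.39882457, 403.84983576]), 'tool_rot': array([-9.32922262e-05,  2.02470833e-01,  9.79287928e-01, -8.40766869e-04]), 'opening': 0.9974812142508968, 'wrist_force': array([ 0.4130392 , -0.60507837, -0.46727825])}
top [[396.90513009   0.         324.08462782]
 [  0.         396.90513009 201.80927729]
 [  0.           0.           1.        ]] [ 2.10593142 -2.13468724  0.1879829 ] [  9.26557987 579.85148939 844.38676498]
scale [([588.5, -43.8, 0.1], 0.6), ([752.7, 11.5, 0.0], 0.17)]
pan [([580.8, -1.1, 58.8], 0.82)]
pan_mark [([586.8, -42.9, 57.6], 0.85)]
weight [([538.7, -334.5, 4.9], 0.93), ([595.5, -65.4, 58.3], 0.86), ([799.7, 187.3, -2.2], 0.85), ([343.7, -186.1, 2.4], 0.7)]
key_top [([506.8, -128.2, 72.9], 0.66)]
cup [([659.1, -279.1, -3.2], 0.73)]
sheets [([578.0, 203.8, -1.6], 0.63)]
driver [([753.3, 11.6, 2.6], 0.74)]
side [[379.73876132   0.         314.89152558]
 [  0.         379.73876132 203.32381045]
 [  0.           0.           1.        ]] [ 2.2962565  -0.75254781  0.28278834] [-456.35937467  296.05207095  824.42800158]
scale [([587.6, -46.8, -3.3], 0.58)]
pan [([577.5, -15.4, 62.2], 0.85)]
pan_mark [([589.4, -46.3, 56.8], 0.76)]
weight [([343.6, -184.4, -2.1], 0.94), ([802.1, 186.9, -3.7], 0.72), ([593.7, -69.9, 58.9], 0.64), ([537.7, -332.6, 2.8], 0.56)]
key_top [([511.4, -129.0, 67.8], 0.52)]
cup [([655.4, -277.1, -0.1], 0.83)]
sheets [([578.4, 198.8, 0.1], 0.68)]
driver [([753.1, 5.6, 1.6], 0.78), ([579.3, 198.9, -0.9], 0.65)]
```

View pics/top0.png

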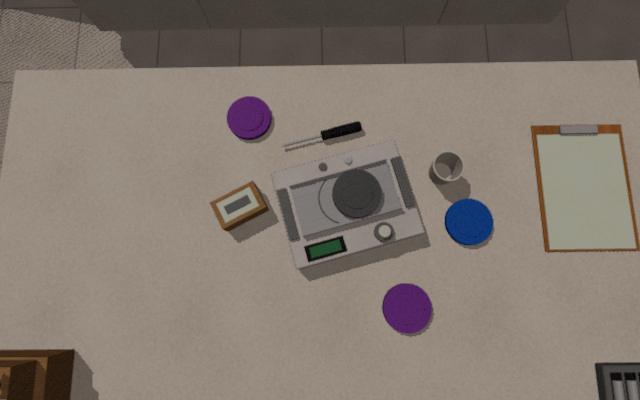

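View pics/side0.png

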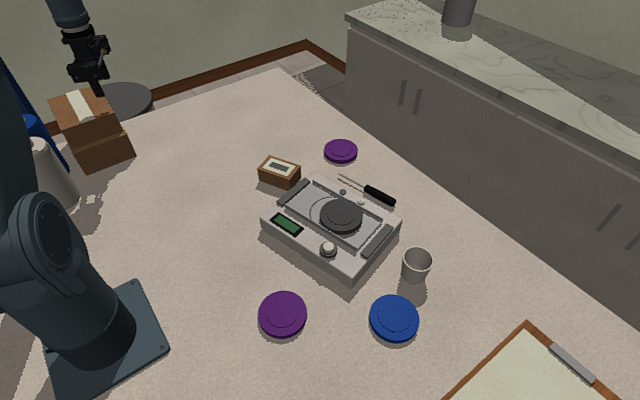

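The iron weight is the dark disc on the scale at top (357,193). Its look-alikes are purple at (249,118) and (407,308), and blue at (469,222). I'm choosing the dark one. Next is a rectified close crop in the scale frame (yaw about 13°).

```bash
cat > h.py <<'E'
from workcell import manip, viewer, recognise, place_of
import cv2, numpy as np
O=np.array([588.,-44.]); TH=np.radians(13.2)
def R2(): return np.array([[np.cos(TH),-np.sin(TH)],[np.sin(TH),np.cos(TH)]])
def s2w(p): return O+R2()@np.asarray(p,float)
def w2s(p): return R2().T@(np.asarray(p,float)-O)
def rect(d,z=58.,k=2.5,X=115,Y=160):
    # output: col = (Y - y)*k, row = (X - x)*k in scale frame at height z
    c=np.array([[X,Y],[X,-Y],[-X,-Y],[-X,Y]],float)
    w=np.array([[*s2w(q),z] for q in c])
    im=cv2.projectPoints(w,np.array(d['rvec'],float),np.array(d['tvec'],float),np.array(d['intrinsics']),None)[0].reshape(-1,2)
    o=np.array([[(Y-y)*k,(X-x)*k] for x,y in c])
    H=cv2.getPerspectiveTransform(im.astype(np.float32),o.astype(np.float32))
    return cv2.warpPerspective(cv2.cvtColor(d['frame'],cv2.COLOR_RGB2BGR),H,(int(2*Y*k),int(2*X*k)),flags=cv2.INTER_CUBIC)
E
python3 - <<'E'
from h import *
d=viewer.camera('top'); cv2.imwrite('pics/r0.png',rect(d))
e=viewer.camera('side'); cv2.imwrite('pics/r0s.png',rect(e))
E
```

```text
(no output)
```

View pics/r0.png

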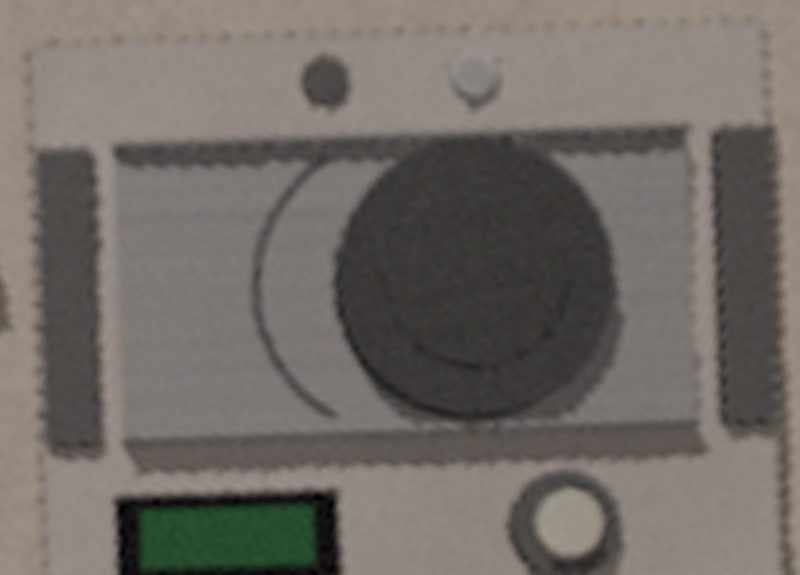

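The rectified crop shows the dark weight at about (475,280), right of the ring. The ring's left arc is at column ~257 and the strip inner edges are at ~101 and ~717. Yaw is off by about 2°. I'll refine it and measure.

```bash
sed -i 's/radians(13.2)/radians(15.2)/' h.py; cat >> h.py <<'E'
K=4.
def measure(cam='top',save=None,verbose=True):
    d=viewer.camera(cam)
    g=cv2.GaussianBlur(cv2.cvtColor(rect(d,58.,K),cv2.COLOR_BGR2GRAY).astype(np.float32),(0,0),3)
    if save: cv2.imwrite(save,rect(d,58.,2.5))
    X,Y=115,160
    def samp(x,y): return cv2.remap(g,((Y-np.asarray(y))*K).astype(np.float32),((X-np.asarray(x))*K).astype(np.float32),cv2.INTER_LINEAR)
    ys=np.arange(-145,145.01,.25)
    out={}
    e={}
    for x in(-35,-20,-5,10,25,40):
        p=samp(np.full_like(ys,x)[None],ys[None])[0]; gr=np.gradient(p)
        a=(ys>112)&(ys<132); b=(ys<-112)&(ys>-136)
        e[x]=(ys[a][np.argmin(gr[a])],ys[b][np.argmax(gr[b])])
    E=np.array(list(e.values())); out['strips']=E.round(1).tolist(); mid=np.median(E.mean(1)); out['mid']=mid
    # ring: dark line contrast along arcs on either side (angle within 45 deg of +-y)
    t=np.radians(np.arange(-44,45,2))
    for sgn,n in((1,'ring+'),(-1,'ring-')):
        best=[]
        for cx in np.arange(-8,8.1,1):
            for cy in np.arange(-20,20.1,.25):
                f=lambda r:samp((cx+r*np.sin(t))[None],(cy+sgn*r*np.cos(t))[None]).mean()
                best.append(((f(54.5)+f(64.5))/2-f(59.5)-.5*abs(f(54.5)-f(64.5)),cx,cy))
        out[n]=tuple(np.round(max(best),2))
    # weight rim at z=74
    h=cv2.cvtColor(rect(d,74.,K),cv2.COLOR_BGR2GRAY); h=cv2.GaussianBlur(h,(0,0),3).astype(np.float32)
    best=[]; T=np.radians(np.arange(0,360,4)); T=T[abs(np.cos(T))>.5]
    for cx in np.arange(-8,8.1,.5):
        for cy in np.arange(-60,40.1,.25):
            q=lambda r:cv2.remap(h,((Y-cy-r*np.cos(T))*K).astype(np.float32)[None],((X-cx-r*np.sin(T))*K).astype(np.float32)[None],cv2.INTER_LINEAR)[0]
            best.append((np.minimum(q(57.5)-q(52.5),25).mean(),cx,cy))
    out['weight']=tuple(np.round(max(best),2))
    if verbose:
        for k,v in out.items(): print(cam,k,v)
    return out
E
python3 -c "
from h import *
measure('top','pics/r1.png'); measure('side','pics/r1s.png')
r=cv2.imread('pics/r1.png')[:430];s=cv2.imread('pics/r1s.png')[:430]
cv2.imwrite('pics/r1b.png',cv2.resize(np.vstack([r,s]),(558,600)))"
```

```text
top strips [[121.0, -126.0], [120.8, -126.2], [120.5, -126.2], [120.2, -126.5], [120.2, -126.2], [119.2, -126.5]]
top mid -2.9375
top ring+ (np.float64(36.22), np.float64(1.0), np.float64(-1.75))
top ring- (np.float64(1.15), np.float64(0.0), np.float64(-5.75))
top weight (np.float64(23.74), np.float64(-1.5), np.float64(-26.5))
side strips [[118.0, -126.5], [117.0, -127.2], [117.5, -126.8], [117.0, -127.2], [118.0, -126.8], [116.8, -127.8]]
side mid -4.875
side ring+ (np.float64(60.66), np.float64(1.0), np.float64(-0.75))
side ring- (np.float64(25.94), np.float64(7.0), np.float64(-16.5))
side weight (np.float64(17.79), np.float64(-8.0), np.float64(-31.25))
```

View pics/r1b.png

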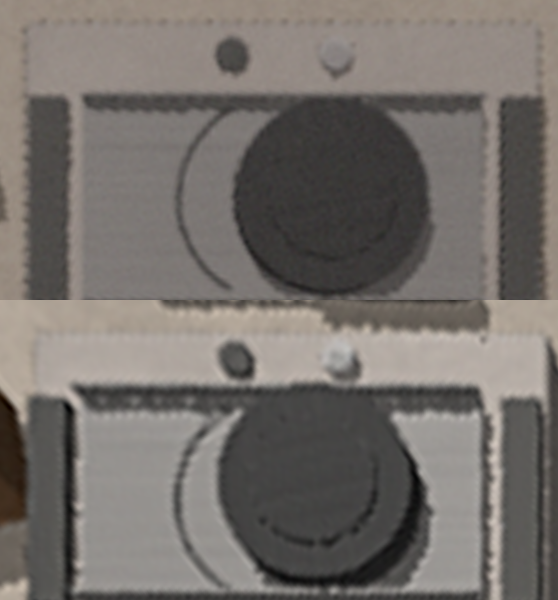

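Pan is at about +1 mm and the weight about −25 mm from the ring centre. I'll start by turning the tool so its y lies along the scale's y, and closing the fingers.

```bash
sed -i 's/^O=.*; TH/O=np.array([588.8,-46.9]); TH/' h.py; cat >> h.py <<'E'
from scipy.spatial.transform import Rotation as RR
def where():
    s=manip.read_state(); q=s['tool_rot']; M=RR.from_quat([q[1],q[2],q[3],q[0]]).as_matrix()
    p=w2s(s['tcp_pos'][:2]); a=np.degrees(np.arctan2(-M[0,1],M[1,1])-TH)
    f=np.array(s['wrist_force']); fs=R2().T@f[:2]
    print('t %.2f scale xy %s tipz %.1f yawerr %.2f deg tilt %.2f open %.2f F(scale) %s Fz %.2f'%(s['time_s'],p.round(1),s['tcp_pos'][2]-166,a,np.degrees(np.arccos(-M[2,2])),s['opening'],fs.round(2),f[2]))
E
```

>>> arm_command([
  [[255,0,0,0,-0.112],[255,0,0,0,-0.112],[255,0,0,0,-0.112],[255,0,0,0,-0.112],[255,0,0,0,-0.112],[255,0,0,0,-0.112]],
], squeeze=10)

```text
time_s: 1.6
tcp_pos: [257.8, 596.7, 404.7]
tool_rot: [0.0, -0.134, 0.991, -0.0]
wrist_force: [-0.2, -0.0, 0.7]
opening: 0.568
grip_force: 0.0
```

```bash
python3 -c "
from h import *
where()"
```

```text
t 1.60 scale xy [-150.7  707.9] tipz 238.7 yawerr 0.26 deg tilt 0.00 open 0.57 F(scale) [-0.24  0.02] Fz 0.73
```

>>> arm_command([
  [[255,-0.5,-2.9,0,0],[255,-0.5,-2.9,0,0],[255,-0.5,-2.9,0,0],[255,-0.5,-2.9,0,0],[255,-0.5,-2.9,0,0],[255,-0.5,-2.9,0,0],[255,-0.5,-2.9,0,0],[255,-0.5,-2.9,0,0],[255,-0.5,-2.9,0,0],[255,-0.5,-2.9,0,0]],
])

```text
time_s: 2.43
tcp_pos: [382.2, 328.4, 404.9]
tool_rot: [0.0, -0.132, 0.991, 0.0]
wrist_force: [0.8, 0.4, -0.6]
opening: 0.005
grip_force: 0.0
```

>>> arm_command([
  [[255,-0.5,-2.9,0,0],[255,-0.5,-2.9,0,0],[255,-0.5,-2.9,0,0],[255,-0.5,-2.9,0,0],[255,-0.5,-2.9,0,0],[255,-0.5,-2.9,0,0],[255,-0.5,-2.9,0,0],[255,-0.5,-2.9,0,0],[255,-0.5,-2.9,0,0],[255,-0.5,-2.9,0,0]],
])

```text
time_s: 3.27
tcp_pos: [506.2, 61.6, 405.0]
tool_rot: [0.0, -0.132, 0.991, 0.0]
wrist_force: [1.1, 0.4, 0.5]
opening: 0.003
grip_force: 0.0
```

```bash
python3 -c "
from h import *
where()"
```

```text
t 3.27 scale xy [-51.3 126.3] tipz 239.0 yawerr -0.06 deg tilt 0.03 open 0.00 F(scale) [1.22 0.12] Fz 0.51
```

>>> arm_command([
  [[255,-0.64,-2.9,1.0,0],[255,-0.64,-2.9,1.0,0],[255,-0.64,-2.9,1.0,0],[255,-0.64,-2.9,1.0,0],[255,-0.64,-2.9,1.0,0],[255,-0.64,-2.9,1.0,0],[255,-0.64,-2.9,1.0,0],[255,-0.64,-2.9,1.0,0]],
])

```text
time_s: 3.93
tcp_pos: [616.4, -149.0, 324.3]
tool_rot: [0.0, -0.132, 0.991, 0.0]
wrist_force: [-0.4, -0.4, 0.4]
opening: 0.006
grip_force: 0.0
```

>>> arm_command([
  [[255,0,0,1.7,0],[255,0,0,1.7,0],[255,0,0,1.7,0],[255,0,0,1.7,0],[255,0,0,0,0]],
])

```text
time_s: 4.35
tcp_pos: [614.5, -147.2, 253.5]
tool_rot: [-0.003, -0.132, 0.991, 0.001]
wrist_force: [-0.9, 0.3, -0.1]
opening: 0.001
grip_force: 0.0
```

```bash
python3 -c "
from h import *
where()
d=viewer.camera('top');e=viewer.camera('side')
a=d['frame'][110:290,250:470];b=e['frame'][110:290,230:450]
cv2.imwrite('pics/a2.png',cv2.cvtColor(cv2.resize(np.vstack([a,b]),None,fx=1.6,fy=1.6,interpolation=2),cv2.COLOR_RGB2BGR))"
```

```text
t 4.35 scale xy [  -1.6 -103.6] tipz 87.5 yawerr -0.06 deg tilt 0.31 open 0.00 F(scale) [-0.77  0.49] Fz -0.11
```

View pics/a2.png

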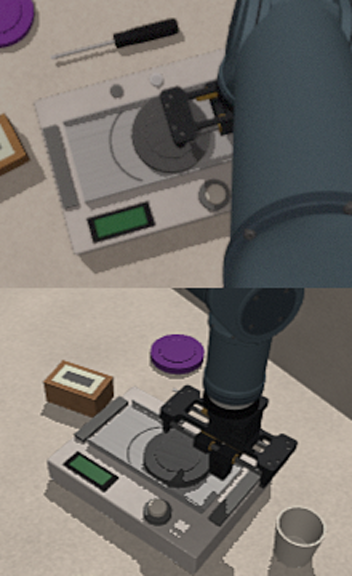

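The side view shows the fingers just beyond the weight on the −y side. Lowering to tip z ≈ 66 with a bit more clearance.

>>> arm_command([
  [[255,0,-0.3,0,0],[255,0,0,0.5,0],[255,0,0,0.5,0],[255,0,0,0.5,0],[255,0,0,0.4,0],[255,0,0,0,0],[255,0,0,0,0]],
])

```text
time_s: 5.03
tcp_pos: [616.4, -150.4, 237.3]
tool_rot: [-0.0, -0.132, 0.991, 0.0]
wrist_force: [-0.1, -0.1, -0.3]
opening: 0.008
grip_force: 0.0
```

```bash
python3 -c "
from h import *
where()"
```

```text
t 5.03 scale xy [  -0.5 -107.2] tipz 71.3 yawerr -0.05 deg tilt 0.04 open 0.01 F(scale) [-0.14 -0.08] Fz -0.28
```

>>> arm_command([
  [[255,0,0,0.3,0],[255,0,0,0.3,0],[255,0,0.05,0,0],[255,0,0.08,0,0],[255,0,0.08,0,0],[255,0,0.08,0,0],[255,0,0.08,0,0],[255,0,0.08,0,0],[255,0,0.08,0,0],[255,0,0.08,0,0]],
])

```text
time_s: 5.87
tcp_pos: [615.0, -144.5, 231.8]
tool_rot: [0.0, -0.132, 0.991, -0.0]
wrist_force: [-0.9, 0.4, -0.1]
opening: 0.004
grip_force: 0.0
```

>>> arm_command([
  [[255,0,0.08,0,0],[255,0,0.08,0,0],[255,0,0.08,0,0],[255,0,0.08,0,0],[255,0,0.08,0,0],[255,0,0.08,0,0],[255,0,0.08,0,0],[255,0,0.08,0,0]],
])

```text
time_s: 6.53
tcp_pos: [613.3, -138.4, 231.7]
tool_rot: [0.0, -0.132, 0.991, -0.0]
wrist_force: [0.4, 0.7, -0.3]
opening: 0.007
grip_force: 0.0
```

```bash
python3 -c "
from h import *
where()"
```

```text
t 6.53 scale xy [ -0.3 -94.7] tipz 65.7 yawerr -0.06 deg tilt 0.00 open 0.01 F(scale) [0.58 0.6 ] Fz -0.27
```

>>> arm_command([
  [[255,0,0.08,0,0],[255,0,0.08,0,0],[255,0,0.08,0,0],[255,0,0.08,0,0],[255,0,0.08,0,0],[255,0,0.08,0,0],[255,0,0.08,0,0],[255,0,0.08,0,0]],
])

```text
time_s: 7.2
tcp_pos: [611.6, -132.3, 231.7]
tool_rot: [0.0, -0.132, 0.991, -0.0]
wrist_force: [0.3, -1.0, -0.2]
opening: 0.002
grip_force: 0.6
```

>>> arm_command([
  [[255,0,0.07,0,0],[255,0,0.07,0,0],[255,0,0.07,0,0],[255,0,0.07,0,0],[255,0,0.07,0,0],[255,0,0.07,0,0],[255,0,0.07,0,0],[255,0,0.07,0,0]],
])

```text
time_s: 7.87
tcp_pos: [610.2, -127.7, 231.8]
tool_rot: [0.0, -0.131, 0.991, -0.001]
wrist_force: [1.8, -3.7, -1.1]
opening: 0.007
grip_force: 2.0
```

```bash
python3 -c "
from h import *
where()
d=viewer.camera('top');r=rect(d)
cv2.imwrite('pics/r3.png',r)"
```

```text
t 7.87 scale xy [ -0.5 -83.6] tipz 65.8 yawerr -0.10 deg tilt 0.08 open 0.01 F(scale) [ 0.76 -3.99] Fz -1.14
```

View pics/r3.png

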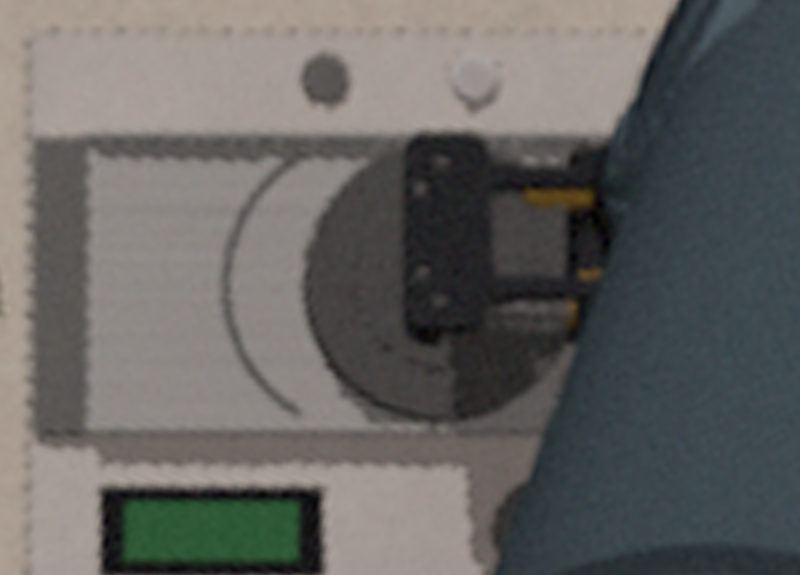

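The pan is now on its +y stop (strip touching the pan at column ~88) and the weight is just starting to slide. Ring arc is at column 225, weight edge at 305. Sliding about 20 mm further at the same gentle pace.

>>> arm_command([
  [[255,0,0.07,0,0],[255,0,0.07,0,0],[255,0,0.07,0,0],[255,0,0.07,0,0],[255,0,0.07,0,0],[255,0,0.07,0,0],[255,0,0.07,0,0],[255,0,0.07,0,0],[255,0,0.07,0,0],[255,0,0.07,0,0]],
])

```text
time_s: 8.75
tcp_pos: [608.4, -120.1, 231.8]
tool_rot: [0.0, -0.132, 0.991, -0.0]
wrist_force: [1.7, -4.5, -0.9]
opening: 0.007
grip_force: 2.2
```

>>> arm_command([
  [[255,0,0.07,0,0],[255,0,0.07,0,0],[255,0,0.07,0,0],[255,0,0.07,0,0],[255,0,0.07,0,0],[255,0,0.07,0,0],[255,0,0.07,0,0],[255,0,0.07,0,0],[255,0,0.07,0,0],[255,0,0.07,0,0]],
])

```text
time_s: 9.58
tcp_pos: [606.5, -113.3, 231.8]
tool_rot: [0.0, -0.132, 0.991, -0.0]
wrist_force: [1.1, -4.7, -1.2]
opening: 0.005
grip_force: 2.3
```

>>> arm_command([
  [[255,0,0.07,0,0],[255,0,0.07,0,0],[255,0,0.07,0,0],[255,0,0.07,0,0],[255,0,0.07,0,0],[255,0,0.07,0,0],[255,0,0.07,0,0],[255,0,0,0,0]],
])

```text
time_s: 10.25
tcp_pos: [605.2, -108.4, 231.7]
tool_rot: [-0.0, -0.132, 0.991, 0.0]
wrist_force: [0.9, -3.9, -0.4]
opening: 0.004
grip_force: 2.0
```

```bash
python3 -c "
from h import *
where()
d=viewer.camera('top');r=rect(d)
cv2.imwrite('pics/r4.png',r)"
```

```text
t 10.25 scale xy [ -0.3 -63.7] tipz 65.7 yawerr -0.05 deg tilt 0.01 open 0.00 F(scale) [-0.16 -4.01] Fz -0.45
```

View pics/r4.png

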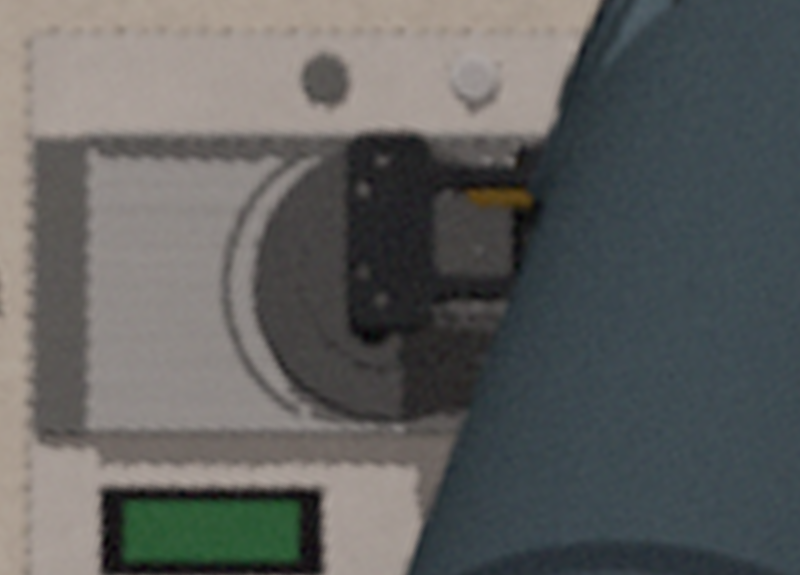

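Ring arc at column ~228, weight edge ~257. A few mm of gap remain, so I'll fit numerically using the left arcs only.

```bash
cat >> h.py <<'E'
def fit(d=None,sides=(1,),cam='top',gx=(0.,-.5),A=55):
    """subpixel radial edge positions: ring line (z58, r59.5) and weight rim (z74, r55), y centre by each side"""
    d=d or viewer.camera(cam); X,Y=115,160; res={}
    G={z:cv2.GaussianBlur(cv2.cvtColor(rect(d,z,K),cv2.COLOR_BGR2GRAY).astype(np.float32),(0,0),2.5) for z in(58.,74.)}
    t=np.radians(np.arange(-A,A+1,3))
    for name,z,r,cx in(('ring',58.,59.5,1.),('weight',74.,55.,-1.)):
        for s in sides:
            best=[]
            for cy in np.arange(-40,40,.1):
                f=lambda q:cv2.remap(G[z],((Y-cy-s*q*np.cos(t))*K).astype(np.float32)[None],((X-cx-q*np.sin(t))*K).astype(np.float32)[None],cv2.INTER_LINEAR)[0]
                v=np.median(np.minimum(f(r-4),f(r+4))-f(r)) if name=='ring' else np.median(np.abs(f(r+1.5)-f(r-1.5)) if False else np.clip(f(r+1.5)-f(r-1.5),-50,50))
                best.append((v,cy))
            best.sort(reverse=True); res[name,s]=(round(best[0][1],1),round(float(best[0][0]),1))
    print(res); return res
E
python3 - <<'E'
from h import *
fit(A=40); d=viewer.camera('top')
C=-cv2.Rodrigues(d['rvec'])[0].T@d['tvec']; print('cam in scale',w2s(C[:2]),C[2])
E
```

```text
{('ring', 1): (np.float64(10.4), 37.6), ('weight', 1): (np.float64(5.2), 50.0)}
cam in scale [-157.45200581   86.05084122] 936.8223640295406
```

```bash
sed -i 's/np.median(np.abs(f(r+1.5)-f(r-1.5)) if False else np.clip(f(r+1.5)-f(r-1.5),-50,50))/np.mean(f(r+1.5)-f(r-1.5))/' h.py
python3 - <<'E'
from h import *
d=viewer.camera('top')
for A in(25,40): fit(d,A=A)
# profile along y at a few x, z=74 plane
g=cv2.cvtColor(rect(d,74.,K),cv2.COLOR_BGR2GRAY)
for x in(-20,-10,0): 
    row=g[int((115-x)*K)]; print(x,[(y,int(row[int((160-y)*K)])) for y in np.arange(54,74,1)])
E
```

```text
{('ring', 1): (np.float64(10.3), 37.4), ('weight', 1): (np.float64(4.6), 51.9)}
{('ring', 1): (np.float64(10.2), 37.9), ('weight', 1): (np.float64(4.7), 53.9)}
-20 [(np.int64(54), 61), (np.int64(55), 66), (np.int64(56), 84), (np.int64(57), 106), (np.int64(58), 123), (np.int64(59), 133), (np.int64(60), 134), (np.int64(61), 136), (np.int64(62), 137), (np.int64(63), 133), (np.int64(64), 126), (np.int64(65), 114), (np.int64(66), 97), (np.int64(67), 87), (np.int64(68), 92), (np.int64(69), 107), (np.int64(70), 124), (np.int64(71), 132), (np.int64(72), 136), (np.int64(73), 137)]
-10 [(np.int64(54), 66), (np.int64(55), 67), (np.int64(56), 66), (np.int64(57), 64), (np.int64(58), 77), (np.int64(59), 98), (np.int64(60), 121), (np.int64(61), 130), (np.int64(62), 133), (np.int64(63), 137), (np.int64(64), 137), (np.int64(65), 134), (np.int64(66), 129), (np.int64(67), 117), (np.int64(68), 104), (np.int64(69), 95), (np.int64(70), 95), (np.int64(71), 105), (np.int64(72), 120), (np.int64(73), 131)]
0 [(np.int64(54), 68), (np.int64(55), 69), (np.int64(56), 66), (np.int64(57), 69), (np.int64(58), 77), (np.int64(59), 91), (np.int64(60), 110), (np.int64(61), 122), (np.int64(62), 134), (np.int64(63), 138), (np.int64(64), 139), (np.int64(65), 140), (np.int64(66), 138), (np.int64(67), 130), (np.int64(68), 119), (np.int64(69), 106), (np.int64(70), 98), (np.int64(71), 100), (np.int64(72), 113), (np.int64(73), 126)]
```

Ring is at +10.3 and the weight at +4.6, so 5–6 mm remain. Pushing 5.2 mm, backing off and lifting.

>>> arm_command([
  [[255,0,0.06,0,0],[255,0,0.06,0,0],[255,0,0.07,0,0],[255,0,0.07,0,0],[255,0,0.07,0,0],[255,0,0.07,0,0],[255,0,0.06,0,0],[255,0,0.06,0,0],[255,0,0,0,0],[255,0,0,0,0]],
])

```text
time_s: 11.28
tcp_pos: [603.9, -103.5, 231.7]
tool_rot: [-0.0, -0.132, 0.991, 0.0]
wrist_force: [0.7, -4.0, -0.2]
opening: 0.008
grip_force: 2.0
```

```bash
python3 -c "
from h import *
where(); fit(A=30)"
```

```text
t 11.28 scale xy [ -0.3 -58.5] tipz 65.7 yawerr -0.05 deg tilt 0.01 open 0.01 F(scale) [-0.4  -4.03] Fz -0.18
{('ring', 1): (np.float64(10.7), 24.7), ('weight', 1): (np.float64(9.5), 47.5)}
```

>>> arm_command([
  [[255,0,0.06,0,0],[255,0,0,0,0],[255,0,-0.1,0,0],[255,0,-0.3,0,0],[255,0,-0.4,0,0],[255,0,0,-0.7,0],[255,0,0,-1.5,0],[255,0,0,-1.5,0],[255,0,0,-1.5,0],[255,0,0,0,0]],
])

```text
time_s: 12.17
tcp_pos: [607.0, -110.7, 286.9]
tool_rot: [0.002, -0.132, 0.991, -0.0]
wrist_force: [0.3, -0.7, 0.4]
opening: 0.008
grip_force: 0.0
```

>>> arm_command([
  [[255,0,1.5,0,0],[255,0,2.1,0,0],[255,0,2.1,0,0],[255,0,2.1,0,0],[255,0,2.1,0,0],[255,0,2.1,0,0],[255,0,2.1,0,0],[255,0,1.8,0,0],[255,0,0,0,0],[255,0,0,0,0]],
])

```text
time_s: 13.0
tcp_pos: [563.4, 44.5, 282.9]
tool_rot: [-0.001, -0.133, 0.991, 0.0]
wrist_force: [-0.5, -0.8, -0.4]
opening: 0.009
grip_force: 0.0
```

```bash
python3 -c "
from h import *
where(); d=viewer.camera('top'); fit(d,A=30,sides=(1,-1)); fit(d,A=40,sides=(1,-1)); cv2.imwrite('pics/r5.png',rect(d))"
```

```text
t 13.00 scale xy [-0.6 94.8] tipz 116.9 yawerr 0.12 deg tilt 0.11 open 0.01 F(scale) [-0.67 -0.65] Fz -0.36
{('ring', 1): (np.float64(-24.3), 0.5), ('ring', -1): (np.float64(11.9), 2.1), ('weight', 1): (np.float64(-30.2), 5.5), ('weight', -1): (np.float64(6.6), 44.6)}
{('ring', 1): (np.float64(25.2), -0.3), ('ring', -1): (np.float64(11.5), 2.1), ('weight', 1): (np.float64(-30.3), 4.5), ('weight', -1): (np.float64(6.4), 41.2)}
```

View pics/r5.png

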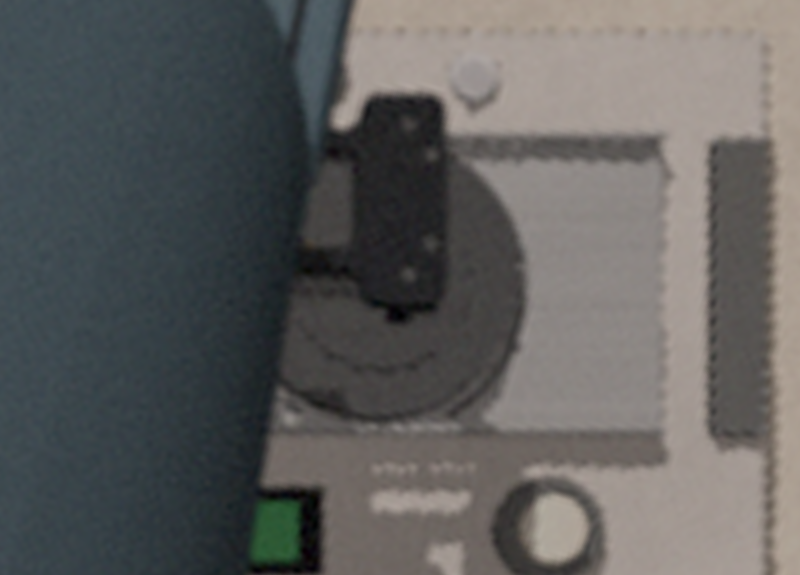

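The view from the +y side shows the weight's right edge at column ~524, merging with the ring's right arc, and the pan's right end at column ~664 (pan at +10). The weight is about centred. I'll lower on the +y side and push the pan back.

>>> arm_command([
  [[255,0,0,1.2,0],[255,0,0,1.2,0],[255,0,0,1.2,0],[255,0,0,0.8,0],[255,0,0,0.5,0],[255,0,0,0,0],[255,0,0,0,0]],
])

```text
time_s: 13.63
tcp_pos: [564.3, 42.5, 234.3]
tool_rot: [-0.0, -0.132, 0.991, -0.0]
wrist_force: [0.6, 0.4, 0.3]
opening: 0.005
grip_force: 0.0
```

```bash
cat >> h.py <<'E'
def panend(d=None):
    d=d or viewer.camera('top'); g=cv2.cvtColor(cv2.GaussianBlur(rect(d,58.,K),(0,0),3),cv2.COLOR_BGR2GRAY).astype(np.float32)
    ys=np.arange(-121,-99,.25); o=[]
    for x in np.arange(-30,45,5.):
        p=cv2.remap(g,((160-ys)*K).astype(np.float32)[None],np.full((1,len(ys)),(115-x)*K,np.float32),cv2.INTER_LINEAR)[0]
        o.append(ys[np.argmax(abs(np.gradient(p)))])
    print('pan right end',np.round(o,1),np.median(o))
E
python3 -c "
from h import *
where(); panend()"
```

```text
t 13.63 scale xy [-0.2 92.7] tipz 68.3 yawerr -0.08 deg tilt 0.04 open 0.00 F(scale) [0.7  0.23] Fz 0.28
pan right end [-121.  -121.  -121.  -121.  -120.8 -121.  -121.  -121.  -121.  -121.
 -121.  -121.  -121.  -107.2 -121. ] -121.0
```

>>> arm_command([
  [[255,0,0,0.25,0],[255,0,-0.1,0,0],[255,0,-0.1,0,0],[255,0,-0.1,0,0],[255,0,-0.1,0,0],[255,0,-0.1,0,0],[255,0,-0.1,0,0],[255,0,-0.1,0,0],[255,0,-0.1,0,0],[255,0,-0.1,0,0]],
])

```text
time_s: 14.52
tcp_pos: [566.7, 33.9, 232.2]
tool_rot: [0.0, -0.132, 0.991, -0.0]
wrist_force: [-0.8, 0.9, -0.3]
opening: 0.007
grip_force: 0.0
```

>>> arm_command([
  [[255,0,-0.07,0,0],[255,0,-0.07,0,0],[255,0,-0.07,0,0],[255,0,-0.07,0,0],[255,0,-0.07,0,0],[255,0,-0.07,0,0],[255,0,-0.07,0,0],[255,0,-0.07,0,0],[255,0,-0.07,0,0],[255,0,-0.07,0,0]],
])

```text
time_s: 15.35
tcp_pos: [568.5, 27.4, 232.2]
tool_rot: [-0.0, -0.132, 0.991, 0.0]
wrist_force: [-0.4, 2.0, -0.1]
opening: 0.005
grip_force: 0.6
```

```bash
sed -i 's/np.arange(-121,-99,.25)/np.arange(-117.5,-99,.25)/' h.py; python3 -c "
from h import *
where(); panend(); fit(A=30,sides=(-1,))"
```

```text
t 15.35 scale xy [-0.1 77. ] tipz 66.2 yawerr -0.05 deg tilt 0.01 open 0.00 F(scale) [0.08 2.  ] Fz -0.11
pan right end [-109.8 -111.  -108.8 -108.2 -107.8 -108.8 -109.2 -108.8 -109.8 -109.5
 -108.  -109.2 -109.5 -110.  -110.2] -109.25
{('ring', -1): (np.float64(-6.9), 0.2), ('weight', -1): (np.float64(3.3), 42.5)}
```

>>> arm_command([
  [[255,0,-0.07,0,0],[255,0,-0.07,0,0],[255,0,-0.07,0,0],[255,0,-0.07,0,0],[255,0,-0.07,0,0],[255,0,-0.07,0,0],[255,0,-0.07,0,0],[255,0,-0.06,0,0],[255,0,-0.05,0,0],[255,0,0,0,0]],
])

```text
time_s: 16.28
tcp_pos: [570.1, 21.3, 232.2]
tool_rot: [0.0, -0.132, 0.991, -0.0]
wrist_force: [0.2, 0.8, -1.4]
opening: 0.003
grip_force: 0.4
```

```bash
python3 -c "
from h import *
where(); panend(); fit(A=30,sides=(-1,))"
```

```text
t 16.28 scale xy [-0.2 70.7] tipz 66.2 yawerr -0.07 deg tilt 0.01 open 0.00 F(scale) [0.4  0.75] Fz -1.44
pan right end [-115.2 -115.2 -114.5 -115.5 -114.8 -115.5 -116.2 -114.2 -114.8 -117.5
 -116.2 -116.5 -116.5 -116.8 -117.5] -115.5
{('ring', -1): (np.float64(4.0), 0.7), ('weight', -1): (np.float64(-2.5), 41.5)}
```

>>> arm_command([
  [[255,0,0.1,0,0],[255,0,0.4,0,0],[255,0,0.5,0,0],[255,0,0,-1.0,0],[255,0,0,-2.5,0],[255,0,0,-3,0],[255,0,0,-3,0],[255,0,1,0,0],[255,0.5,3,0,0],[255,1,3,0,0]],
])

```text
time_s: 17.22
tcp_pos: [535.3, 94.9, 328.6]
tool_rot: [0.002, -0.13, 0.991, -0.0]
wrist_force: [-0.3, 0.6, 0.4]
opening: 0.005
grip_force: 0.0
```

>>> arm_command([
  [[255,1,3.3,0,0],[255,1,3.3,0,0],[255,1,3.3,0,0],[255,1,3.3,0,0],[255,1,3.3,0,0],[255,0,1,0,0],[255,0,0,0,0]],
])

```text
time_s: 17.8
tcp_pos: [439.1, 253.9, 327.7]
tool_rot: [0.0, -0.135, 0.991, 0.001]
wrist_force: [0.1, -0.5, 0.8]
opening: -0.001
grip_force: 0.0
```

```bash
python3 -c "
from h import *
where(); d=viewer.camera('top'); panend(d); fit(d,A=30,sides=(1,-1)); cv2.imwrite('pics/r6.png',rect(d)); measure('top')
for c in('top','side'):
  viewer.camera(c)
  for l in('key_top','pan_mark','weight'): print(c,l,[(w2s(x['centre'][:2]).round(1),x['centre'],round(x['confidence'],2)) for x in place_of(c,l)])"
```

```text
t 17.80 scale xy [-65.6 329.6] tipz 161.7 yawerr 0.29 deg tilt 0.10 open -0.00 F(scale) [-0.04 -0.47] Fz 0.78
pan right end [-115.2 -115.5 -113.5 -115.5 -115.2 -114.5 -116.2 -114.2 -115.8 -117.5
 -116.2 -117.5 -117.  -116.8 -117. ] -115.75
{('ring', 1): (np.float64(1.7), 21.8), ('ring', -1): (np.float64(2.8), 2.0), ('weight', 1): (np.float64(0.7), 46.8), ('weight', -1): (np.float64(-2.5), 41.1)}
top strips [[124.0, -123.0], [123.5, -123.2], [123.5, -123.0], [123.5, -123.5], [123.0, -123.5], [122.2, -123.5]]
top mid 0.0625
top ring+ (np.float64(7.65), np.float64(1.0), np.float64(2.25))
top ring- (np.float64(4.31), np.float64(-3.0), np.float64(3.25))
top weight (np.float64(21.21), np.float64(-3.5), np.float64(-1.5))
top key_top [(array([-98. , -57.5]), [509.3, -128.1, 71.2], 0.41)]
top pan_mark [(array([173.,  12.]), [752.6, 10.0, 0.8], 0.46)]
top weight [(array([-1.3,  1.1]), [587.3, -46.2, 57.8], 0.92), (array([-271. ,  -68.4]), [345.2, -184.0, 1.6], 0.88), (array([-124.9, -264.9]), [537.7, -335.3, 0.9], 0.85), (array([261.9, 169.4]), [797.1, 185.2, -1.7], 0.57)]
side key_top [(array([-96.1, -58.9]), [511.5, -128.9, 71.8], 0.53)]
side pan_mark [(array([ 57.2, 239.3]), [581.3, 199.0, 0.8], 0.17)]
side weight [(array([266.1, 167.6]), [801.7, 184.6, -0.9], 0.96), (array([0.5, 2.7]), [588.6, -44.2, 56.5], 0.92), (array([-123.2, -264.9]), [539.4, -334.8, 2.4], 0.83)]
```

View pics/r6.png

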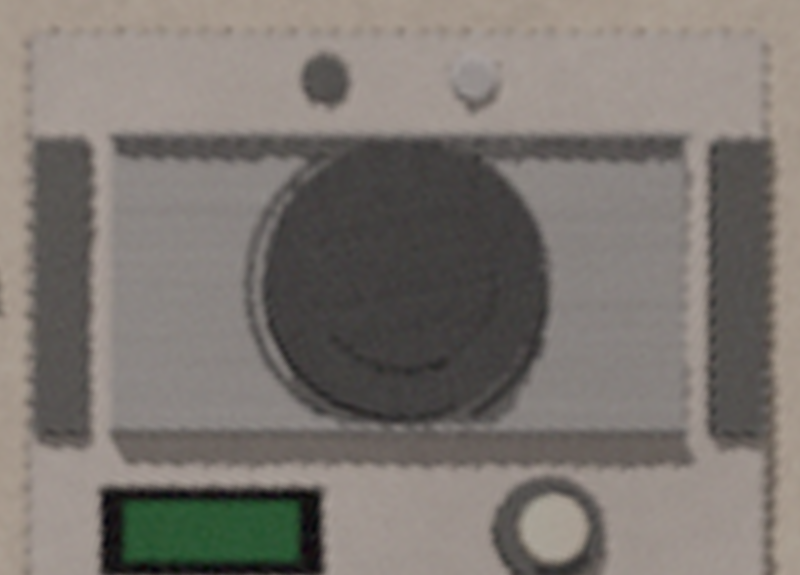

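```bash
python3 -c "
from h import *
e=viewer.camera('side'); a=rect(e,58.,5.,65,85)
cv2.imwrite('pics/r7.png',cv2.resize(a,(785,600)))
C=-cv2.Rodrigues(e['rvec'])[0].T@e['tvec']; print('side cam in scale',w2s(C[:2]),C[2])
d=viewer.camera('top'); g=cv2.cvtColor(rect(d,58.,K),cv2.COLOR_BGR2GRAY).astype(float)
t=np.radians(np.arange(-35,36,1)); f=lambda r:cv2.remap(g.astype(np.float32),((160-r*np.cos(t))*K).astype(np.float32)[None],((115+.5-r*np.sin(t))*K).astype(np.float32)[None],1)[0].mean()
print([(r,int(f(r))) for r in np.arange(50,68,.75)])
"
```

```text
side cam in scale [-532.4365743  -374.85856719] 803.1171519546339
[(np.float64(50.0), 65), (np.float64(50.75), 64), (np.float64(51.5), 62), (np.float64(52.25), 59), (np.float64(53.0), 58), (np.float64(53.75), 65), (np.float64(54.5), 78), (np.float64(55.25), 93), (np.float64(56.0), 107), (np.float64(56.75), 115), (np.float64(57.5), 117), (np.float64(58.25), 111), (np.float64(59.0), 101), (np.float64(59.75), 93), (np.float64(60.5), 91), (np.float64(61.25), 95), (np.float64(62.0), 104), (np.float64(62.75), 114), (np.float64(63.5), 122), (np.float64(64.25), 128), (np.float64(65.0), 132), (np.float64(65.75), 133), (np.float64(66.5), 133), (np.float64(67.25), 133)]
```

View pics/r7.png

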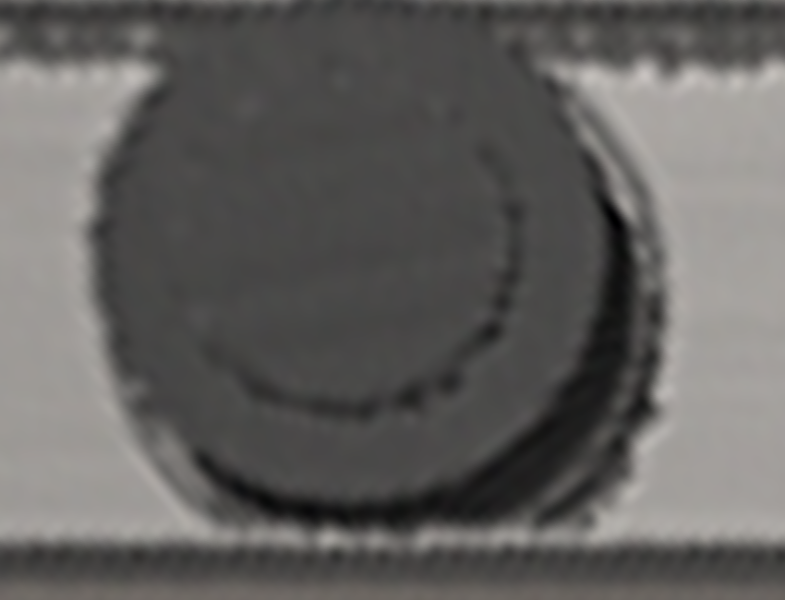

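The side view shows a visible gap between weight and ring on the right (weight ~632, ring ~657). The top view shows a matching gap on the left, so the weight is centred and the pan is near 0. Next is the key at scale (−97, −58.7).

>>> arm_command([
  [[255,0.2,-2,0,0],[255,0.3,-3,0,0],[255,0.3,-3,0,0],[255,0.3,-3,0,0],[255,0.3,-3,0,0],[255,0.3,-3,0,0],[255,0.3,-3,0,0],[255,0.3,-3,0,0],[255,0.3,-3,0,0],[255,0.3,-3,0,0]],
])

```text
time_s: 19.23
tcp_pos: [488.5, -38.4, 327.3]
tool_rot: [0.0, -0.132, 0.991, 0.0]
wrist_force: [0.0, -0.9, 0.1]
opening: 0.006
grip_force: 0.0
```

>>> arm_command([
  [[255,0.2,-3,0,0],[255,0,-3,0,0],[255,0,-2.5,0,0],[255,0,-1.3,0,0],[255,0,0,1.5,0],[255,0,0,2,0],[255,0,0,1.5,0],[255,0,0,0,0],[255,0,0,0,0]],
])

```text
time_s: 19.98
tcp_pos: [511.9, -131.3, 276.9]
tool_rot: [-0.001, -0.132, 0.991, 0.0]
wrist_force: [0.4, -0.5, 0.3]
opening: 0.008
grip_force: 0.0
```

```bash
python3 -c "
from h import *
where()"
```

```text
t 19.98 scale xy [-96.4 -61.3] tipz 110.9 yawerr -0.02 deg tilt 0.11 open 0.01 F(scale) [ 0.29 -0.57] Fz 0.33
```

>>> arm_command([
  [[255,0.05,0.25,0.8,0],[255,0,0,1.2,0],[255,0,0,1.0,0],[255,0,0,0.4,0],[255,0,0,0,0],[255,0,0,0.2,0],[255,0,0,0.2,0],[255,0,0,0.2,0],[255,0,0,0.2,0],[255,0,0,0,0]],
])

```text
time_s: 20.82
tcp_pos: [511.2, -129.8, 235.3]
tool_rot: [0.0, -0.132, 0.991, -0.0]
wrist_force: [-0.0, 0.5, 3.1]
opening: 0.007
grip_force: 1.2
```

```bash
python3 -c "
from h import *
where()"
```

```text
t 20.82 scale xy [-96.6 -59.7] tipz 69.3 yawerr -0.06 deg tilt 0.04 open 0.01 F(scale) [0.08 0.45] Fz 3.07
```

Spring force is about 3 N, so it's partway down. Pressing further until it bottoms.

>>> arm_command([
  [[255,0,0,0.1,0],[255,0,0,0.1,0],[255,0,0,0.1,0],[255,0,0,0.1,0],[255,0,0,0,0],[255,0,0,0,0]],
])

```text
time_s: 21.32
tcp_pos: [511.2, -129.8, 232.3]
tool_rot: [0.0, -0.132, 0.991, -0.0]
wrist_force: [-3.1, 1.3, 14.7]
opening: 0.003
grip_force: 7.3
```

```bash
python3 -c "
from h import *
where()"
```

```text
t 21.32 scale xy [-96.6 -59.7] tipz 66.3 yawerr -0.07 deg tilt 0.05 open 0.00 F(scale) [-2.68  2.04] Fz 14.74
```

It bottomed out: 14.7 N, well above the 4 N spring. Releasing and lifting clear for a last check.

>>> arm_command([
  [[255,0,0,-0.3,0],[255,0,0,-0.5,0],[255,0,0,-1,0],[255,0,0,-2,0],[255,0,0,-3,0],[255,0,0,-3,0],[255,0,2,0,0],[255,0,3,0,0],[255,0,3,0,0],[255,0,3,0,0]],
])

```text
time_s: 22.15
tcp_pos: [481.5, -22.5, 329.8]
tool_rot: [0.0, -0.131, 0.991, 0.0]
wrist_force: [0.1, -0.2, 0.0]
opening: 0.005
grip_force: 0.0
```

>>> arm_command([
  [[255,0,3,0,0],[255,0,3,0,0],[255,0,3,0,0],[255,0,3,0,0],[255,0,3,0,0],[255,0,3,0,0],[255,0,3,0,0],[255,0,3,0,0],[255,0,0,0,0],[255,0,0,0,0]],
])

```text
time_s: 22.98
tcp_pos: [418.8, 209.6, 329.5]
tool_rot: [-0.0, -0.134, 0.991, 0.0]
wrist_force: [0.2, -0.8, 0.2]
opening: 0.002
grip_force: 0.0
```

```bash
python3 -c "
from h import *
where(); d=viewer.camera('top'); panend(d); fit(d,A=30,sides=(1,-1))
a=cv2.imread('pics/r6.png')[120:440].astype(int); b=rect(d)[120:440].astype(int); print('diff',abs(a-b).mean(), (abs(a-b).max(2)>30).sum())
for l in('cup','sheets','driver','key_top'): print(l,[(x['centre'],x['confidence']) for x in place_of('top',l)])"
```

```text
t 22.98 scale xy [-96.8 292.1] tipz 163.5 yawerr 0.16 deg tilt 0.02 open 0.00 F(scale) [ 0.   -0.78] Fz 0.21
pan right end [-115.2 -115.5 -114.8 -115.5 -116.  -116.  -116.  -115.  -115.2 -116.
 -116.5 -117.5 -116.5 -117.2 -117.2] -116.0
{('ring', 1): (np.float64(1.5), 22.1), ('ring', -1): (np.float64(3.0), 1.1), ('weight', 1): (np.float64(0.7), 47.5), ('weight', -1): (np.float64(-2.6), 40.3)}
diff 1.59680078125 0
cup [([659.0, -280.2, -0.5], 0.57)]
sheets [([579.0, 201.3, -0.7], 0.6)]
driver [([753.8, 12.6, 0.2], 0.79)]
key_top [([658.6, -278.9, -2.4], 0.69), ([506.2, -127.0, 70.3], 0.4)]
```

The scene is unchanged since the key press and the bystanders are in place. Handing in.

```bash
python3 -c "
from h import *
print(manip.job_done())"
```

```text
the job is handed in; nothing more can be done
None
```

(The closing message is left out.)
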